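# Pack the sound column casts into the fitted tray

### The arm

A 6-joint arm with a two-finger parallel gripper is mounted at the origin on the work surface. World frame = base frame: x ahead of the robot, y to its left, z up, the work surface at z = 0. Lengths are in m, angles in degrees, forces in N, time in s.
With the tool pointing down it reaches from about 0.3 to 0.875 m from the base axis. Payload 4.2 kg.
Tool frame: the origin (TCP) lies on the centre line of the jaws, within the pads' length; the fingertips stand env.finger_overhang ahead of it and the grasp point (between the pads) lies 8 mm behind it (env.finger_overhang is the distance from the TCP to the fingertips, in m); z points along the fingers, y is the line along which they close (so a half turn about z gives the same grasp; the last joint's range is limited). The gripper opens to 85 mm and grips with 20 to 120 N. Pads are 22 mm wide; open, the fingers measure 114 mm over their backs; the gripper's body (76 mm by 85 mm) begins 54 mm behind the grasp point. The pads swing forward as they close: fully open they stand 13 mm farther back than shut.
Start: joints at [-76.031, 18.312, 89.639, -0, 72.044, -1.146], TCP at [0.15, -0.555, 0.242] pointing down, gripper open.
Joint ranges: [-177.97, 177.97], [-48.28, 115.42], [12.27, 149.76], [-77.06, 257.06], [2.81, 150.46], [-146.56, 146.56]. Speed limits (degrees/s): [147.25, 147.25, 180, 180, 180, 180].

### API

Orientations are given as [roll, pitch, yaw] about the fixed x, y, z axes, in that order (R = Rz(yaw) Ry(pitch) Rx(roll)).
In Python, from workcell import env gives the robot as it stands. The module is installed in compiled form; this text tells all that it offers.
- The arm moves only by the tool send_rows, never from a script. Its argument "moves" is a list of rows, each an object of numbers: "tx", "ty", "tz": the shift along the tool's x, y, z in m; "rx", "ry", "rz": the turn, a rotation vector about the tool's x, y, z in degrees. In form: [{"tx": .., "ty": .., "tz": .., "rx": .., "ry": .., "rz": ..}, ...]. A call has 1 to 10 rows; each row shifts and turns the commanded pose from where the row before left it, along the tool's axes as they then stand; what a row does not reach is not made up. A row lasts 1/8 s, in which the tool goes at most 62.5 mm and 10.7 degrees, less where a joint would pass 70% of its speed; a pose out of reach is approached as far as the arm can. A call with a gripper value outside its range is refused whole. "fingers" is the opening, from -1 (shut) to 1 (fully open), so that 0 is half open, set as the call begins (left out, the last holds). The fingers move at their own pace and stop on an object; the grip force is fixed at half the most. Time passes only in rows, so rows that do not move let the fingers close. It gives the time, the measured TCP pose, the force, the opening and the grip force at its end, in the units of the state.
- env.get_state(): the state, without advancing time (a new reading comes with each control period).
- env.snapshot(name): name is "side" or "top"; returns a dict with "color" (384x512x3 uint8, red, green, blue), "fx", "fy", "cx", "cy" (pixels), "rvec" (rotation vector, rad) and "tvec" (3), from world to camera coordinates, as OpenCV has them. Camera axes: x right, y down, z forward; pixel columns grow to the right and rows downward; lengths in m; the calibration is good to about 2 mm. A picture is of the moment at which its call begins. There is no depth.
- env.finish_job(): hands the job in; it is judged then, once.
The state is a dict: "t": time; "joint_pos": joint angles; "joint_velocities": joint speeds; "effort": joint torques, N m; "ee_pos": TCP position; "orientation": TCP orientation; "wrist_force": force on the tool from outside, world axes, zero at the start; "wrist_torque": the same for the moment, N m; "width": opening from 0.0 (shut) to 1.0 (fully open); "gripper_force": force on a finger pad.
Only numpy, scipy, OpenCV 4.12 (cv2) and the standard library are available. Lean on these libraries where they do the work, as an engineer would, in place of code of your own. Each camera call takes 0.05 s, during which the arm holds its last target. There are 200 camera calls.

### The job

Pack the four sound plaster casts of the model column into the fitted tray, each standing upright on the felt in the cut-out made for its foot: the base in the square one, the fluted drum in the large round one, the capital in the small round one and the cornice block in the oblong one. Leave the two spoiled casts, the split drum and the capital with a broken corner, where they stand. Plaster chips, so set each cast down rather than letting it drop.

Things in the scene. Friction and masses are not known exactly. Their poses are not given: they have to be found in the camera images.
- base_c (a point): Sound plaster cast of a column base, 56 mm high, about 100 g: square plinth 50 x 50 x 14 mm at the foot, round moulding of 48 mm diameter up to 24 mm, plain round stub of 36 mm diameter from 30 to 56 mm: grip it here. From above a square with a smaller disc on it. Point: its middle, 28 mm above the foot; z up, x and y square to the plinth's sides. Stands upright.
- drum_c (a point): Sound plaster cast of a column drum, about 140 g: an upright fluted cylinder 50 mm in diameter and 60 mm high, a full round from above. Point: its middle, 30 mm above its foot; z up.
- capital_c (a point): Sound plaster cast of a capital, 46 mm high, about 80 g: stands on a round neck of 32 mm diameter (35 mm at a bead 12 to 15 mm up) that spreads to a square slab 52 x 52 mm, 31 to 46 mm above the foot: grip it by the slab. From above a plain full square. Point: its middle, 23 mm above the foot; z up, x and y square to the slab's sides.
- cornice_c (a point): Sound plaster cast of a cornice block, 48 mm high, about 110 g: an oblong foot of 64 x 28 mm, and a projecting cornice of 70 x 36 mm from 34 to 48 mm above the foot: grip it there, across the narrow way. From above an oblong. Point: its middle, 24 mm above the foot; z up, x along its length, y across it.
- broken_drum_c (a point): Spoiled cast, to be left: a fluted drum like the sound one, 60 mm high, but split from top to foot, so that from above it is a D (about 31 by 50 mm) with a flat broken face. Point: about its middle, 30 mm above its foot; z up.
- broken_capital_c (a point): Spoiled cast, to be left: a capital like the sound one (46 mm high, slab 52 mm square) but with one corner of the slab broken away obliquely, 28 mm back along each side. Point: on the axis of its neck, 23 mm above its foot; z up.
- seat_square: Square opening of 66 mm, for the base, cut through a 98 mm square plywood plate 10 mm thick. Four such plates, in any arrangement, fill two by two (99 mm between centres) a low wooden tray fixed to the bench, 220 mm square, rim 22 mm above the bench. Origin: middle of the cut-out, on the felt floor where the cast stands, 6 mm above the bench; z up, x and y along the plate's edges.
- seat_round_large: Large round hole, 66 mm across, for the drum, cut through a 98 mm square plywood plate 10 mm thick. Four such plates, in any arrangement, fill two by two (99 mm between centres) a low wooden tray fixed to the bench, 220 mm square, rim 22 mm above the bench. Origin: middle of the cut-out, on the felt floor where the cast stands, 6 mm above the bench; z up, x and y along the plate's edges.
- seat_round_small: Small round hole, 48 mm across, for the capital, cut through a 98 mm square plywood plate 10 mm thick. Four such plates, in any arrangement, fill two by two (99 mm between centres) a low wooden tray fixed to the bench, 220 mm square, rim 22 mm above the bench. Origin: middle of the cut-out, on the felt floor where the cast stands, 6 mm above the bench; z up, x and y along the plate's edges.
- seat_slot: Oblong opening, 80 mm (x) by 44 mm (y), for the block, cut through a 98 mm square plywood plate 10 mm thick. Four such plates, in any arrangement, fill two by two (99 mm between centres) a low wooden tray fixed to the bench, 220 mm square, rim 22 mm above the bench. Origin: middle of the cut-out, on the felt floor where the cast stands, 6 mm above the bench; z up, x and y along the plate's edges.
Not all that is in view belongs to the job. Leave any red or yellow look-alike of the part that bears cornice_c alone. What is shaped like the part that bears drum_c but red is not meant.

How it is judged:
By the outcome, as a careful person would: the job done as asked, in the order asked, and still so for the second after the job is handed in, with the robot touching nothing.
It also fails if it takes over 104 s, if anything falls off the work surface, if the arm or the gripper's body presses on something with over 40 N, if the wrist force passes 120 N, or if a joint passes its speed limit or range.

## Working session

There is one attempt and no reset: what is moved stays moved. The work goes in short steps, Python scripts to look and compute and a tool call to move; the robot and the scene stay as the last step left them, time stands still between calls to the robot, and variables do not carry over. Pictures are saved under pics/ and viewed, at most 14 in all, crops included, and the job is handed in when it is done.

Besides the shell and the picture viewer there is one more tool, called after ">>>" as name(argument=value, ...) on one line, values as JSON. send_rows: Moves the arm, as the interface text tells. Its arguments: {"type":"object","properties":{"moves":{"type":"array"},"fingers":{"type":"number"}},"required":["moves"]}

```bash
mkdir -p pics; cat > h.py <<'E'
import numpy as np, cv2
from workcell import env
def snap(n,f=None):
    s=env.snapshot(n); s['bgr']=cv2.cvtColor(s['color'],cv2.COLOR_RGB2BGR)
    if f: cv2.imwrite('pics/'+f+'.png',s['bgr'])
    return s
def ray(s,u,v,z):
    R=cv2.Rodrigues(np.array(s['rvec'],float))[0]; t=np.array(s['tvec'],float).ravel()
    c=-R.T@t; d=R.T@np.array([(u-s['cx'])/s['fx'],(v-s['cy'])/s['fy'],1.])
    return c+d*(z-c[2])/d[2]
E
python3 - <<'E'
from h import *
for n in('top','side'):
    s=snap(n); cv2.imwrite(f'pics/{n}0.png',cv2.resize(s['bgr'],(800,600),interpolation=cv2.INTER_CUBIC))
    print(n,s['fx'],s['cx'],s['cy'],ray(s,256,192,0), -cv2.Rodrigues(np.array(s['rvec']))[0].T@np.array(s['tvec']).ravel())
print(env.finger_overhang,env.get_state())
E
```

```text
top 497.4609882219266 245.28846241845613 197.44227672777592 [0.50558898 0.00525617 0.        ] [0.31546678 0.04927528 1.30133995]
side 462.4755204421206 255.17817442010602 193.92103563843773 [ 0.51915905 -0.00127497  0.        ] [0.03519209 0.69550654 1.03388041]
0.011 {'t': 0.1, 'joint_pos': array([-7.60321501e+01,  1.83478917e+01,  8.97005171e+01, -1.55229915e-03,
        7.20429885e+01, -1.14557339e+00]), 'joint_velocities': array([-0.06683558, -0.12335651, -0.15464452, -0.00290925,  0.07545261,
       -0.00285069]), 'effort': array([ 8.57828786e-05, -4.16408801e+01, -2.34704322e+01, -9.23276048e-05,
        4.87946250e-03,  4.15698793e-06]), 'ee_pos': array([ 0.14981736, -0.55471383,  0.24155972]), 'orientation': array([-1.79908591e+02, -3.51655267e-04,  1.51139028e+01]), 'wrist_force': array([-0.69248559,  0.54302371,  0.70285884]), 'wrist_torque': array([-0.03736592, -0.04990292, -0.01985908]), 'gripper_force': 0.0, 'width': 1.00140615773096}
```

View pics/top0.png

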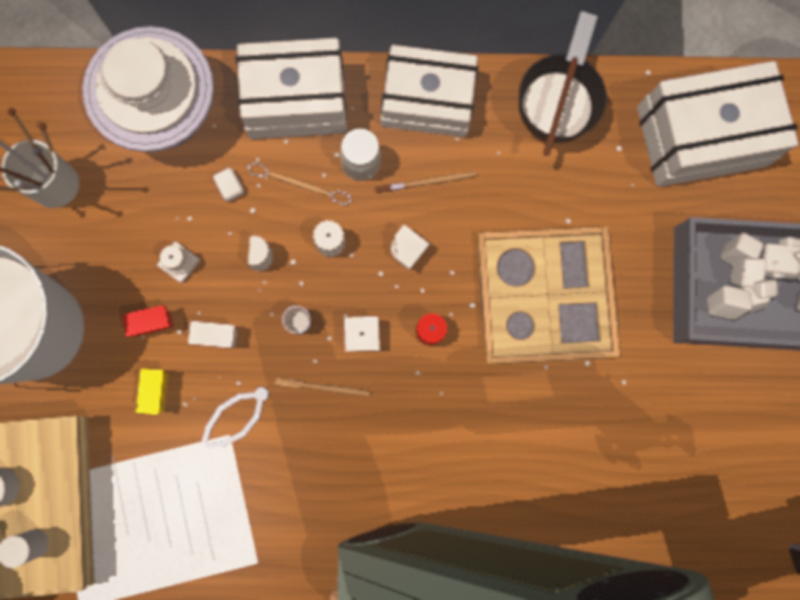

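View pics/side0.png

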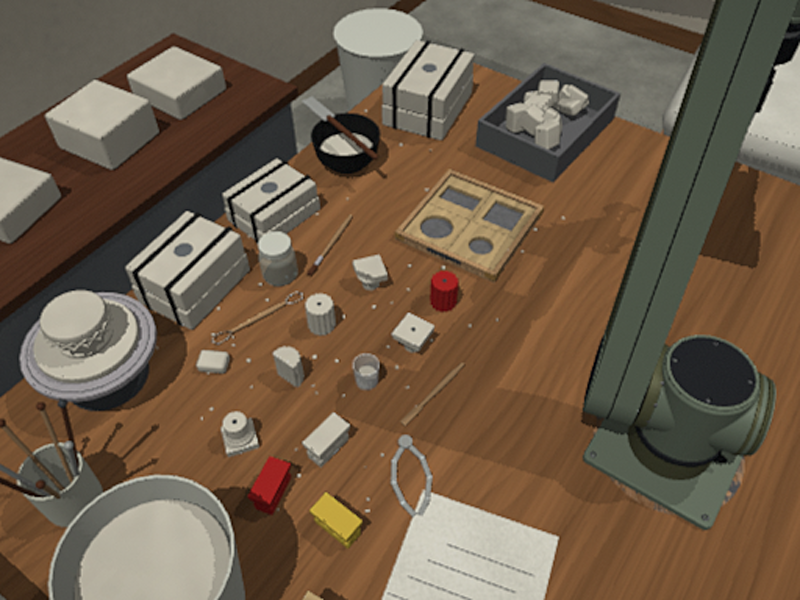

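Top view (800x600 px): base (178,260), split drum (259,253), sound drum (329,237), broken capital (409,247), cornice (212,334), capital (362,334), red drum (432,328). In the tray: large round (515,267), slot (574,264), small round (520,325), square (578,322).

```bash
python3 - <<'E'
from h import *
s=snap('top'); b=s['bgr']
cv2.imwrite('pics/c1.png',cv2.resize(b[135:235,90:290],(800,400),interpolation=cv2.INTER_CUBIC))
k=4; B=cv2.resize(b,None,fx=k,fy=k,interpolation=cv2.INTER_CUBIC)
hsv=cv2.cvtColor(B,cv2.COLOR_BGR2HSV); g=B.min(2)
def px(p): return (np.array(p,float)+.5)/k-.5
objs=dict(base=(178,260,.056),drum=(329,237,.06),cornice=(212,334,.048),capital=(362,334,.046))
for n,(u,v,z) in objs.items():
    u*=.64*k;v*=.64*k; 
    for th in (150,175,190,205):
        m=(g>th).astype(np.uint8); w=np.zeros_like(m); a=80
        w[int(v)-a:int(v)+a,int(u)-a:int(u)+a]=1
        cs=cv2.findContours(m*w,cv2.RETR_EXTERNAL,cv2.CHAIN_APPROX_NONE)[0]
        if not cs: continue
        c=max(cs,key=cv2.contourArea)[:,0]
        P=np.array([ray(s,*px(p),z)[:2] for p in c],np.float32)*1000
        (cx,cy),wh,an=cv2.minAreaRect(P); print(n,th,np.round([cx,cy,*wh,an],1),'minmax',P.min(0).round(0),P.max(0).round(0))
# seats: dark grey low saturation inside the tray
m=((hsv[...,1]<90)&(g>40)&(g<150)).astype(np.uint8)
for n,(u,v) in dict(rl=(515,267),slot=(574,264),rs=(520,325),sq=(578,322)).items():
    u=int(u*.64*k);v=int(v*.64*k);w=np.zeros_like(m);w[v-72:v+72,u-68:u+68]=1
    c=max(cv2.findContours(m*w,cv2.RETR_EXTERNAL,cv2.CHAIN_APPROX_NONE)[0],key=cv2.contourArea)[:,0]
    P=np.array([ray(s,*px(p),.012)[:2] for p in c],np.float32)*1000
    print(n,np.round(np.hstack(cv2.minAreaRect(P)),1))
E
```

```text
base 150 [555.  380.6  64.4  41.5  13. ] minmax [526. 355.] [589. 401.]
base 175 [564.6 382.3  33.6  43.4  30.5] minmax [545. 364.] [588. 400.]
base 190 [568.3 381.1  32.   37.8  84.8] minmax [550. 365.] [587. 398.]
base 205 [566.3 381.1  29.6  28.5   2.7] minmax [551. 367.] [581. 395.]
drum 150 [603.3 125.9  47.5  47.7  87.2] minmax [579. 102.] [627. 150.]
drum 175 [603.4 125.8  44.9  45.3  85.8] minmax [581. 103.] [626. 148.]
drum 190 [603.3 126.1  43.   43.5  86.6] minmax [581. 104.] [625. 148.]
drum 205 [603.6 125.7  39.8  40.5  87.1] minmax [583. 106.] [624. 146.]
cornice 150 [440.4 312.6  71.5  37.   84.8] minmax [420. 277.] [461. 349.]
cornice 175 [440.4 312.7  68.7  34.9  85.3] minmax [421. 278.] [460. 348.]
cornice 190 [440.4 312.7  67.3  33.3  84.8] minmax [422. 279.] [459. 347.]
cornice 205 [440.3 312.9  64.5  31.7  85.1] minmax [423. 281.] [458. 346.]
capital 150 [444.3  69.9  55.3  54.7   2.5] minmax [417.  41.] [472.  98.]
capital 175 [444.2  69.9  53.   52.    2.9] minmax [417.  43.] [471.  97.]
capital 190 [444.4  70.1  51.5  50.5   2.2] minmax [419.  44.] [470.  96.]
capital 205 [444.7  70.1  49.5  48.    2.2] minmax [420.  45.] [470.  95.]
rl [ 562.  -188.5   62.2   63.9   89.4]
slot [ 568.4 -287.1   79.4   42.1    3.5]
rs [ 463.7 -194.3   44.6   46.8   89.3]
sq [ 469.4 -293.1   66.1   64.9    3.1]
```

View pics/c1.png

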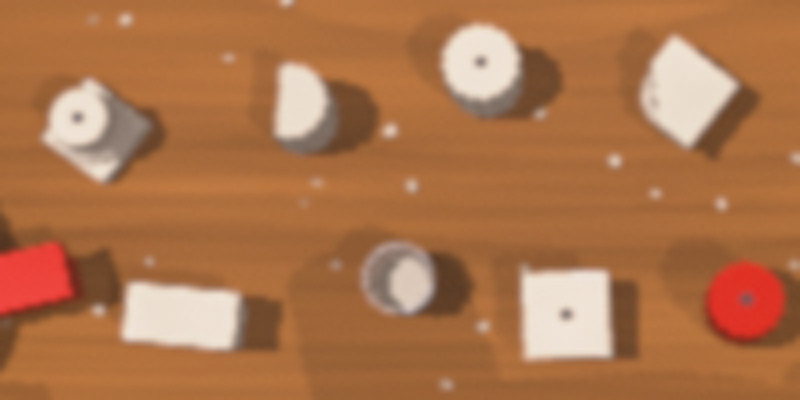

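The crop shows the base disc with its dot at (77,118) over the plinth, whose corners are (43,137), (103,183), (150,127) and (90,80). The drum dot is at (481,62) and the capital dot at (566,314). Next I'll work out the base pose and check all the points against the side view.

```bash
python3 - <<'E'
from h import *
s=snap('top')
f=lambda u,v,z: ray(s,(u+.5)/4-.5+90,(v+.5)/4-.5+135,z)[:2]*1000
print('dots',f(77,118,.056),f(481,62,.06),f(566,314,.046))
C=np.array([f(*p,.014) for p in((43,137),(103,183),(150,127),(90,80))]);print(C.mean(0).round(1))
for a,b in((0,1),(1,2),(3,2)):
    d=C[b]-C[a];print(np.hypot(*d).round(1),np.degrees(np.arctan2(d[1],d[0])).round(1))
q=snap('side');b=cv2.resize(q['bgr'],None,fx=3,fy=3,interpolation=cv2.INTER_CUBIC)
K=np.array([[q['fx'],0,q['cx']],[0,q['fy'],q['cy']],[0,0,1]])
W=np.array([[.568,.381,.056],[.603,.126,.06],[.4445,.070,.046],[.4404,.3126,.048],[.4696,-.2933,.006],[.5622,-.1882,.006],[.4634,-.1945,.006],[.5684,-.2871,.006]])
P=cv2.projectPoints(W,np.array(q['rvec'],float),np.array(q['tvec'],float),K,None)[0][:,0]
for p in P: cv2.drawMarker(b,tuple(int(x) for x in (p+.5)*3-.5),(255,0,255),0,9,1)
cv2.imwrite('pics/s1.png',b[300:900,380:1110])
E
```

```text
dots [565.09554522 381.32657353] [603.44107282 125.45541068] [444.10977445  69.58741605]
[564.5 379.4]
50.5 -126.6
47.5 -37.8
51.1 -127.4
```

View pics/s1.png

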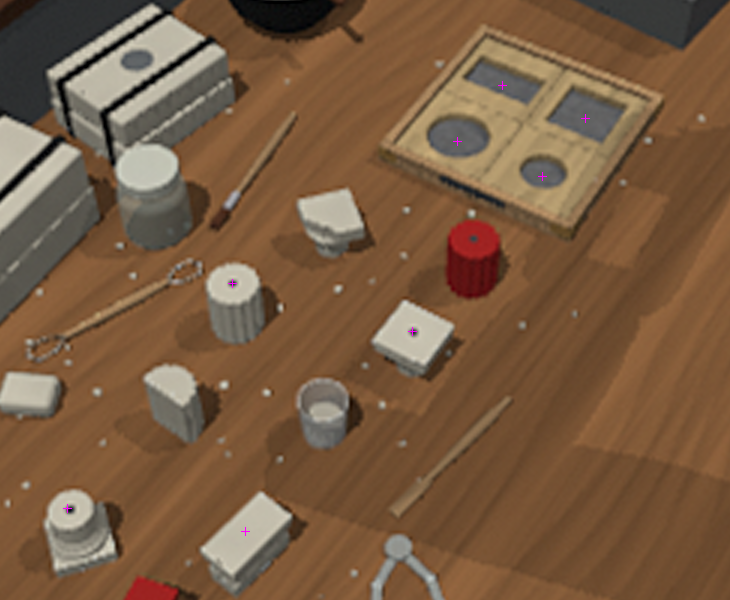

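The projected marks fall on the drum, capital, cornice and base tops and on all four seats, so the positions hold. Moving to the base first.

```bash
cat >> h.py <<'E'
def go(x,y,z,yaw):
    "shift in mm along tool axes (after the turn) and turn rz still to go"
    st=env.get_state(); p=st['ee_pos']; w=st['orientation'][2]; d=np.array([x,y,z])-p*1000; a=np.radians(yaw)
    print('t',round(st['t'],2),'pos',(p*1000).round(1),'rpy',st['orientation'].round(1),'rz',round(w-yaw,1),'tx',round(d[0]*np.cos(a)+d[1]*np.sin(a),1),
      'ty',round(d[0]*np.sin(a)-d[1]*np.cos(a),1),'tz',round(-d[2],1),'F',st['wrist_force'].round(1),'w',round(st['width'],3),'g',round(st['gripper_force'],1))
E
echo
```

>>> send_rows(moves=[{"rz":-9.4},{"rz":-9.4},{"rz":-9.4},{"rz":-9.4},{"tx":0.05,"ty":-0.012},{"tx":0.05,"ty":-0.012},{"tx":0.05,"ty":-0.012},{"tx":0.05,"ty":-0.012},{"tx":0.05,"ty":-0.012},{"tx":0.05,"ty":-0.012}], fingers=1)

```text
schema error: expected keys tx, ty, tz, rx, ry, rz
```

>>> send_rows(moves=[{"tx":0.05,"ty":-0.012},{"tx":0.05,"ty":-0.012},{"tx":0.05,"ty":-0.012},{"tx":0.05,"ty":-0.012},{"tx":0.05,"ty":-0.012},{"tx":0.05,"ty":-0.012},{"tx":0.05,"ty":-0.012},{"tx":0.05,"ty":-0.012},{"tx":0.05,"ty":-0.012},{"tx":0.05,"ty":-0.012}])

```text
schema error: expected keys tx, ty, tz, rx, ry, rz
```

```bash
python3 -c "
from h import *
go(565,380.8,100,52.7)"
```

```text
t 0.25 pos [ 149.9 -554.9  241.9] rpy [-180.    -0.    15.1] rz -37.6 tx 995.9 ty -236.8 tz 141.9 F [ 0.5 -0.3  0.6] w 1.001 g 0.0
```

All six keys are required in each row.

>>> send_rows(moves=[{"tx":0,"ty":0,"tz":0,"rx":0,"ry":0,"rz":-9.4},{"tx":0,"ty":0,"tz":0,"rx":0,"ry":0,"rz":-9.4},{"tx":0,"ty":0,"tz":0,"rx":0,"ry":0,"rz":-9.4},{"tx":0,"ty":0,"tz":0,"rx":0,"ry":0,"rz":-9.4},{"tx":0.05,"ty":-0.012,"tz":0,"rx":0,"ry":0,"rz":0},{"tx":0.05,"ty":-0.012,"tz":0,"rx":0,"ry":0,"rz":0},{"tx":0.05,"ty":-0.012,"tz":0,"rx":0,"ry":0,"rz":0},{"tx":0.05,"ty":-0.012,"tz":0,"rx":0,"ry":0,"rz":0},{"tx":0.05,"ty":-0.012,"tz":0,"rx":0,"ry":0,"rz":0},{"tx":0.05,"ty":-0.012,"tz":0,"rx":0,"ry":0,"rz":0}], fingers=1)

```text
t: 1.5
ee_pos: [0.2747, -0.2713, 0.2424]
orientation: [180.0, -0.0, 52.7]
wrist_force: [-0.1, -0.1, 0.6]
width: 1.0
gripper_force: 0.0
```

>>> send_rows(moves=[{"tx":0.05,"ty":-0.012,"tz":0.01,"rx":0,"ry":0,"rz":0},{"tx":0.05,"ty":-0.012,"tz":0.01,"rx":0,"ry":0,"rz":0},{"tx":0.05,"ty":-0.012,"tz":0.01,"rx":0,"ry":0,"rz":0},{"tx":0.05,"ty":-0.012,"tz":0.01,"rx":0,"ry":0,"rz":0},{"tx":0.05,"ty":-0.012,"tz":0.01,"rx":0,"ry":0,"rz":0},{"tx":0.05,"ty":-0.012,"tz":0.01,"rx":0,"ry":0,"rz":0},{"tx":0.05,"ty":-0.012,"tz":0.01,"rx":0,"ry":0,"rz":0},{"tx":0.05,"ty":-0.012,"tz":0.01,"rx":0,"ry":0,"rz":0},{"tx":0.05,"ty":-0.012,"tz":0.01,"rx":0,"ry":0,"rz":0},{"tx":0.05,"ty":-0.012,"tz":0.01,"rx":0,"ry":0,"rz":0}])

```text
t: 2.75
ee_pos: [0.4823, 0.1994, 0.1419]
orientation: [180.0, -0.0, 52.7]
wrist_force: [1.6, -0.6, 1.2]
width: 1.001
gripper_force: 0.0
```

```bash
python3 -c "
from h import *
go(565,380.8,40,52.7)"
```

```text
t 2.75 pos [482.3 199.4 141.9] rpy [180.   -0.   52.7] rz 0.0 tx 194.4 ty -44.1 tz 101.9 F [ 1.6 -0.6  1.2] w 1.001 g 0.0
```

>>> send_rows(moves=[{"tx":0.0486,"ty":-0.011,"tz":0,"rx":0,"ry":0,"rz":0},{"tx":0.0486,"ty":-0.011,"tz":0,"rx":0,"ry":0,"rz":0},{"tx":0.0486,"ty":-0.011,"tz":0,"rx":0,"ry":0,"rz":0},{"tx":0.0486,"ty":-0.011,"tz":0,"rx":0,"ry":0,"rz":0},{"tx":0,"ty":0,"tz":0.025,"rx":0,"ry":0,"rz":0},{"tx":0,"ty":0,"tz":0.025,"rx":0,"ry":0,"rz":0}])

```text
t: 3.5
ee_pos: [0.5646, 0.3798, 0.0913]
orientation: [180.0, -0.0, 52.8]
wrist_force: [-1.0, -0.6, -0.2]
width: 1.001
gripper_force: 0.0
```

```bash
python3 -c "
from h import *
go(565,380.8,40,52.7)
q=snap('side');b=q['bgr'][230:330,100:240];cv2.imwrite('pics/b1.png',cv2.resize(b,None,fx=5,fy=5,interpolation=cv2.INTER_CUBIC))"
```

```text
t 3.5 pos [564.6 379.8  91.3] rpy [180.   -0.   52.8] rz 0.1 tx 1.0 ty -0.3 tz 51.3 F [-1.  -0.6 -0.2] w 1.001 g 0.0
```

View pics/b1.png

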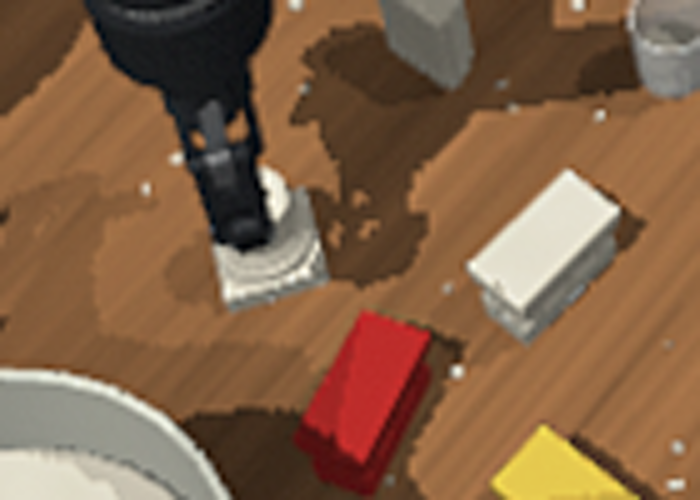

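The fingers straddle the stub, and the base shows between them at about (260,230). Descending to grip.

>>> send_rows(moves=[{"tx":0.001,"ty":0,"tz":0.02,"rx":0,"ry":0,"rz":0},{"tx":0,"ty":0,"tz":0.015,"rx":0,"ry":0,"rz":0},{"tx":0,"ty":0,"tz":0.01,"rx":0,"ry":0,"rz":0},{"tx":0,"ty":0,"tz":0.005,"rx":0,"ry":0,"rz":0}])

```text
t: 4.05
ee_pos: [0.5651, 0.3797, 0.0419]
orientation: [-180.0, 0.0, 52.7]
wrist_force: [-0.5, -0.4, -0.2]
width: 0.995
gripper_force: 0.0
```

>>> send_rows(moves=[{"tx":0,"ty":0,"tz":0,"rx":0,"ry":0,"rz":0},{"tx":0,"ty":0,"tz":0,"rx":0,"ry":0,"rz":0},{"tx":0,"ty":0,"tz":0,"rx":0,"ry":0,"rz":0},{"tx":0,"ty":0,"tz":0,"rx":0,"ry":0,"rz":0},{"tx":0,"ty":0,"tz":0,"rx":0,"ry":0,"rz":0},{"tx":0,"ty":0,"tz":0,"rx":0,"ry":0,"rz":0},{"tx":0,"ty":0,"tz":0,"rx":0,"ry":0,"rz":0}], fingers=-1)

```text
t: 4.92
ee_pos: [0.5657, 0.3801, 0.0432]
orientation: [180.0, -0.1, 52.7]
wrist_force: [-0.2, 0.8, 5.5]
width: 0.399
gripper_force: 60.1
```

Gripped at 34 mm with 60 N. Lifting and turning.

>>> send_rows(moves=[{"tx":0,"ty":0,"tz":-0.01,"rx":0,"ry":0,"rz":0},{"tx":0,"ty":0,"tz":-0.02,"rx":0,"ry":0,"rz":0},{"tx":0,"ty":0,"tz":-0.03,"rx":0,"ry":0,"rz":0},{"tx":0,"ty":0,"tz":-0.03,"rx":0,"ry":0,"rz":8.2},{"tx":0,"ty":0,"tz":-0.03,"rx":0,"ry":0,"rz":8.2},{"tx":0,"ty":0,"tz":0,"rx":0,"ry":0,"rz":8.2},{"tx":0,"ty":0,"tz":0,"rx":0,"ry":0,"rz":8.2},{"tx":0,"ty":0,"tz":0,"rx":0,"ry":0,"rz":8.2},{"tx":0,"ty":0,"tz":0,"rx":0,"ry":0,"rz":8.1}])

```text
t: 6.05
ee_pos: [0.5647, 0.3795, 0.1619]
orientation: [180.0, 0.1, 3.3]
wrist_force: [0.1, 0.2, -1.6]
width: 0.4
gripper_force: 59.7
```

```bash
python3 -c "
from h import *
go(469.5,-293.2,49,3.6)
q=snap('side');b=q['bgr'][180:330,80:280];cv2.imwrite('pics/b2.png',cv2.resize(b,None,fx=4,fy=4,interpolation=cv2.INTER_CUBIC))"
```

```text
t 6.05 pos [564.7 379.5 161.9] rpy [1.8e+02 1.0e-01 3.3e+00] rz -0.3 tx -137.3 ty 665.4 tz 112.9 F [ 0.1  0.2 -1.6] w 0.4 g 59.7
```

View pics/b2.png

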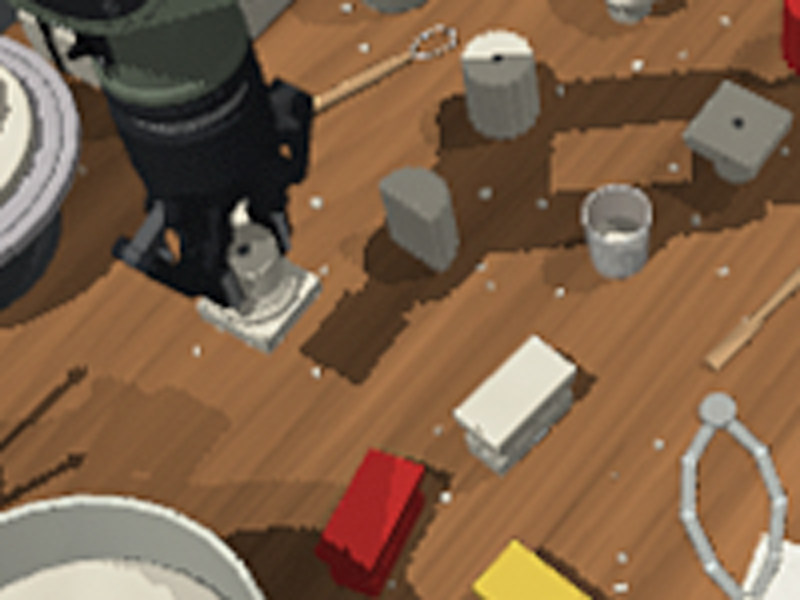

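The base is held upright at (265,290), clear of the bench. Carrying it to the square seat.

>>> send_rows(moves=[{"tx":-0.005,"ty":0.025,"tz":0,"rx":0,"ry":0,"rz":0},{"tx":-0.01,"ty":0.05,"tz":0,"rx":0,"ry":0,"rz":0},{"tx":-0.01,"ty":0.05,"tz":0,"rx":0,"ry":0,"rz":0},{"tx":-0.01,"ty":0.05,"tz":0,"rx":0,"ry":0,"rz":0},{"tx":-0.01,"ty":0.05,"tz":0,"rx":0,"ry":0,"rz":0},{"tx":-0.01,"ty":0.05,"tz":0,"rx":0,"ry":0,"rz":0},{"tx":-0.01,"ty":0.05,"tz":0,"rx":0,"ry":0,"rz":0},{"tx":-0.01,"ty":0.05,"tz":0,"rx":0,"ry":0,"rz":0},{"tx":-0.01,"ty":0.05,"tz":0,"rx":0,"ry":0,"rz":0},{"tx":-0.01,"ty":0.05,"tz":0,"rx":0,"ry":0,"rz":0}])

```text
t: 7.35
ee_pos: [0.4996, -0.1018, 0.1624]
orientation: [-180.0, 0.0, 3.7]
wrist_force: [0.1, 0.1, -0.8]
width: 0.403
gripper_force: 59.9
```

>>> send_rows(moves=[{"tx":-0.011,"ty":0.05,"tz":0,"rx":0,"ry":0,"rz":0},{"tx":-0.011,"ty":0.05,"tz":0,"rx":0,"ry":0,"rz":0},{"tx":-0.01,"ty":0.05,"tz":0,"rx":0,"ry":0,"rz":0},{"tx":-0.01,"ty":0.04,"tz":0.02,"rx":0,"ry":0,"rz":0},{"tx":0,"ty":0,"tz":0.02,"rx":0,"ry":0,"rz":0},{"tx":0,"ty":0,"tz":0.02,"rx":0,"ry":0,"rz":0}])

```text
t: 8.1
ee_pos: [0.4698, -0.2931, 0.1016]
orientation: [-180.0, 0.0, 3.6]
wrist_force: [0.2, -0.5, -1.6]
width: 0.393
gripper_force: 60.1
```

```bash
python3 -c "
from h import *
go(469.5,-293.2,49,3.6)"
```

```text
t 8.1 pos [ 469.8 -293.1  101.6] rpy [-180.     0.     3.6] rz 0.0 tx -0.3 ty 0.1 tz 52.6 F [ 0.2 -0.5 -1.6] w 0.393 g 60.1
```

>>> send_rows(moves=[{"tx":0,"ty":0,"tz":0.02,"rx":0,"ry":0,"rz":0},{"tx":0,"ty":0,"tz":0.015,"rx":0,"ry":0,"rz":0},{"tx":0,"ty":0,"tz":0.01,"rx":0,"ry":0,"rz":0},{"tx":0,"ty":0,"tz":0.003,"rx":0,"ry":0,"rz":0},{"tx":0,"ty":0,"tz":0.002,"rx":0,"ry":0,"rz":0},{"tx":0,"ty":0,"tz":0.001,"rx":0,"ry":0,"rz":0}])

```text
t: 8.85
ee_pos: [0.4707, -0.2927, 0.0517]
orientation: [180.0, -0.0, 3.6]
wrist_force: [-0.6, 0.1, -1.3]
width: 0.399
gripper_force: 60.1
```

>>> send_rows(moves=[{"tx":0,"ty":0,"tz":0.001,"rx":0,"ry":0,"rz":0},{"tx":0,"ty":0,"tz":0,"rx":0,"ry":0,"rz":0}])

```text
t: 9.1
ee_pos: [0.4704, -0.2926, 0.0505]
orientation: [180.0, -0.0, 3.6]
wrist_force: [0.3, -0.2, -1.4]
width: 0.4
gripper_force: 60.1
```

>>> send_rows(moves=[{"tx":0,"ty":0,"tz":0.001,"rx":0,"ry":0,"rz":0},{"tx":0,"ty":0,"tz":0,"rx":0,"ry":0,"rz":0}])

```text
t: 9.35
ee_pos: [0.4703, -0.2925, 0.0493]
orientation: [180.0, 0.0, 3.6]
wrist_force: [0.3, 0.6, -1.5]
width: 0.406
gripper_force: 60.1
```

>>> send_rows(moves=[{"tx":0,"ty":0,"tz":0.001,"rx":0,"ry":0,"rz":0},{"tx":0,"ty":0,"tz":0,"rx":0,"ry":0,"rz":0}])

```text
t: 9.6
ee_pos: [0.4704, -0.2925, 0.0492]
orientation: [180.0, -0.0, 3.6]
wrist_force: [-1.8, 1.7, 4.9]
width: 0.399
gripper_force: 61.0
```

>>> send_rows(moves=[{"tx":0,"ty":0,"tz":0.001,"rx":0,"ry":0,"rz":0},{"tx":0,"ty":0,"tz":0,"rx":0,"ry":0,"rz":0}])

```text
t: 9.85
ee_pos: [0.4704, -0.2925, 0.0491]
orientation: [180.0, -0.0, 3.6]
wrist_force: [-3.9, 2.7, 11.8]
width: 0.401
gripper_force: 61.7
```

Touchdown felt at 12 N. Easing back 1 mm and releasing.

>>> send_rows(moves=[{"tx":0,"ty":0,"tz":-0.001,"rx":0,"ry":0,"rz":0},{"tx":0,"ty":0,"tz":0,"rx":0,"ry":0,"rz":0}])

```text
t: 10.1
ee_pos: [0.4704, -0.2925, 0.0492]
orientation: [180.0, -0.0, 3.6]
wrist_force: [-2.6, 1.3, 8.0]
width: 0.399
gripper_force: 60.6
```

>>> send_rows(moves=[{"tx":0,"ty":0,"tz":0,"rx":0,"ry":0,"rz":0},{"tx":0,"ty":0,"tz":0,"rx":0,"ry":0,"rz":0},{"tx":0,"ty":0,"tz":0,"rx":0,"ry":0,"rz":0},{"tx":0,"ty":0,"tz":0,"rx":0,"ry":0,"rz":0},{"tx":0,"ty":0,"tz":-0.01,"rx":0,"ry":0,"rz":0},{"tx":0,"ty":0,"tz":-0.02,"rx":0,"ry":0,"rz":0},{"tx":0,"ty":0,"tz":-0.03,"rx":0,"ry":0,"rz":0},{"tx":0,"ty":0,"tz":-0.04,"rx":0,"ry":0,"rz":0}], fingers=1)

```text
t: 11.1
ee_pos: [0.4699, -0.2923, 0.1493]
orientation: [-180.0, 0.1, 3.6]
wrist_force: [1.1, -0.3, -0.8]
width: 0.995
gripper_force: 0.0
```

```bash
python3 -c "
from h import *
go(603.4,125.6,30,3.6)"
```

```text
t 11.1 pos [ 469.9 -292.3  149.3] rpy [-1.8e+02  1.0e-01  3.6e+00] rz 0.0 tx 159.4 ty -408.7 tz 119.3 F [ 1.1 -0.3 -0.8] w 0.995 g 0.0
```

>>> send_rows(moves=[{"tx":0.0177,"ty":-0.0454,"tz":0,"rx":0,"ry":0,"rz":0},{"tx":0.0177,"ty":-0.0454,"tz":0,"rx":0,"ry":0,"rz":0},{"tx":0.0177,"ty":-0.0454,"tz":0,"rx":0,"ry":0,"rz":0},{"tx":0.0177,"ty":-0.0454,"tz":0,"rx":0,"ry":0,"rz":0},{"tx":0.0177,"ty":-0.0454,"tz":0,"rx":0,"ry":0,"rz":0},{"tx":0.0177,"ty":-0.0454,"tz":0,"rx":0,"ry":0,"rz":0},{"tx":0.0177,"ty":-0.0454,"tz":0,"rx":0,"ry":0,"rz":0},{"tx":0.0177,"ty":-0.0454,"tz":0,"rx":0,"ry":0,"rz":0},{"tx":0.0177,"ty":-0.0454,"tz":0,"rx":0,"ry":0,"rz":0},{"tx":0,"ty":0,"tz":0.03,"rx":0,"ry":0,"rz":0}])

```text
t: 12.35
ee_pos: [0.6065, 0.1291, 0.1209]
orientation: [-179.9, -0.5, 3.8]
wrist_force: [-0.5, -0.6, -0.7]
width: 1.002
gripper_force: 0.0
```

```bash
python3 -c "
from h import *
go(603.4,125.6,30,3.6)
q=snap('side');b=q['bgr'][80:260,120:360];cv2.imwrite('pics/d1.png',cv2.resize(b,None,fx=3.3,fy=3.3,interpolation=cv2.INTER_CUBIC))"
```

```text
t 12.35 pos [606.5 129.1 120.9] rpy [-179.9   -0.5    3.8] rz 0.2 tx -3.3 ty 3.3 tz 90.9 F [-0.5 -0.6 -0.7] w 1.002 g 0.0
```

View pics/d1.png

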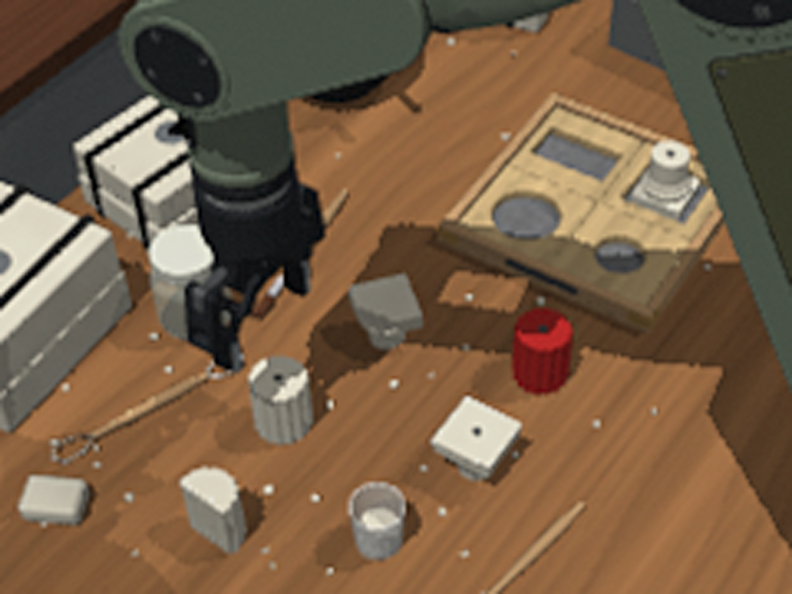

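The base stands in the square seat at (668,185) and the gripper is over the drum at (280,400). Letting the arm settle while going down.

>>> send_rows(moves=[{"tx":0,"ty":0,"tz":0.02,"rx":0,"ry":0,"rz":0},{"tx":0,"ty":0,"tz":0,"rx":0,"ry":0,"rz":0}])

```text
t: 12.65
ee_pos: [0.6025, 0.1248, 0.0976]
orientation: [180.0, 0.2, 3.6]
wrist_force: [0.0, -1.2, -0.1]
width: 1.001
gripper_force: 0.0
```

```bash
python3 -c "
from h import *
go(603.4,125.6,30,3.6)"
```

```text
t 12.65 pos [602.5 124.8  97.6] rpy [180.    0.2   3.6] rz -0.0 tx 0.9 ty -0.7 tz 67.6 F [ 0.  -1.2 -0.1] w 1.001 g 0.0
```

>>> send_rows(moves=[{"tx":0.0005,"ty":-0.0005,"tz":0.025,"rx":0,"ry":0,"rz":0},{"tx":0,"ty":0,"tz":0.025,"rx":0,"ry":0,"rz":0},{"tx":0,"ty":0,"tz":0.012,"rx":0,"ry":0,"rz":0},{"tx":0,"ty":0,"tz":0.005,"rx":0,"ry":0,"rz":0},{"tx":0,"ty":0,"tz":0,"rx":0,"ry":0,"rz":0}])

```text
t: 13.28
ee_pos: [0.6045, 0.1258, 0.0319]
orientation: [-180.0, -0.1, 3.6]
wrist_force: [0.3, 0.9, 0.6]
width: 0.997
gripper_force: 0.0
```

>>> send_rows(moves=[{"tx":0,"ty":0,"tz":0,"rx":0,"ry":0,"rz":0},{"tx":0,"ty":0,"tz":0,"rx":0,"ry":0,"rz":0},{"tx":0,"ty":0,"tz":0,"rx":0,"ry":0,"rz":0},{"tx":0,"ty":0,"tz":0,"rx":0,"ry":0,"rz":0},{"tx":0,"ty":0,"tz":0,"rx":0,"ry":0,"rz":0},{"tx":0,"ty":0,"tz":0,"rx":0,"ry":0,"rz":0}], fingers=-1)

```text
t: 14.02
ee_pos: [0.6047, 0.1259, 0.0322]
orientation: [-180.0, -0.1, 3.6]
wrist_force: [-0.0, -0.6, 5.8]
width: 0.569
gripper_force: 61.9
```

Drum gripped (48 mm, 62 N). Lifting, then on to the large round seat.

>>> send_rows(moves=[{"tx":0,"ty":0,"tz":-0.01,"rx":0,"ry":0,"rz":0},{"tx":0,"ty":0,"tz":-0.02,"rx":0,"ry":0,"rz":0},{"tx":0,"ty":0,"tz":-0.03,"rx":0,"ry":0,"rz":0},{"tx":0,"ty":0,"tz":-0.03,"rx":0,"ry":0,"rz":0},{"tx":0,"ty":0,"tz":-0.02,"rx":0,"ry":0,"rz":0},{"tx":0,"ty":0,"tz":0,"rx":0,"ry":0,"rz":0}])

```text
t: 14.78
ee_pos: [0.6048, 0.126, 0.1428]
orientation: [-180.0, -0.2, 3.6]
wrist_force: [-0.2, 0.9, -1.3]
width: 0.568
gripper_force: 62.1
```

```bash
python3 -c "
from h import *
go(562.2,-188.2,38,3.6)"
```

```text
t 14.78 pos [604.8 126.  142.8] rpy [-180.    -0.2    3.6] rz 0.0 tx -62.2 ty 310.9 tz 104.8 F [-0.2  0.9 -1.3] w 0.568 g 62.1
```

>>> send_rows(moves=[{"tx":-0.004,"ty":0.02,"tz":0,"rx":0,"ry":0,"rz":0},{"tx":-0.009,"ty":0.045,"tz":0,"rx":0,"ry":0,"rz":0},{"tx":-0.009,"ty":0.045,"tz":0,"rx":0,"ry":0,"rz":0},{"tx":-0.009,"ty":0.045,"tz":0,"rx":0,"ry":0,"rz":0},{"tx":-0.009,"ty":0.045,"tz":0,"rx":0,"ry":0,"rz":0},{"tx":-0.009,"ty":0.045,"tz":0,"rx":0,"ry":0,"rz":0},{"tx":-0.009,"ty":0.045,"tz":0,"rx":0,"ry":0,"rz":0},{"tx":-0.004,"ty":0.021,"tz":0,"rx":0,"ry":0,"rz":0},{"tx":0,"ty":0,"tz":0.025,"rx":0,"ry":0,"rz":0},{"tx":0,"ty":0,"tz":0.025,"rx":0,"ry":0,"rz":0}])

```text
t: 16.02
ee_pos: [0.5609, -0.1889, 0.09]
orientation: [-180.0, 0.1, 3.6]
wrist_force: [-0.3, 0.1, -1.4]
width: 0.566
gripper_force: 62.4
```

```bash
python3 -c "
from h import *
go(562.2,-188.2,38,3.6)"
```

```text
t 16.02 pos [ 560.9 -188.9   90. ] rpy [-1.8e+02  1.0e-01  3.6e+00] rz -0.0 tx 1.4 ty -0.6 tz 52.0 F [-0.3  0.1 -1.4] w 0.566 g 62.4
```

>>> send_rows(moves=[{"tx":0.001,"ty":-0.0005,"tz":0.02,"rx":0,"ry":0,"rz":0},{"tx":0,"ty":0,"tz":0.015,"rx":0,"ry":0,"rz":0},{"tx":0,"ty":0,"tz":0.01,"rx":0,"ry":0,"rz":0},{"tx":0,"ty":0,"tz":0.003,"rx":0,"ry":0,"rz":0},{"tx":0,"ty":0,"tz":0.001,"rx":0,"ry":0,"rz":0},{"tx":0,"ty":0,"tz":0,"rx":0,"ry":0,"rz":0}])

```text
t: 16.77
ee_pos: [0.5631, -0.188, 0.0429]
orientation: [180.0, -0.1, 3.6]
wrist_force: [-0.3, 0.7, -1.6]
width: 0.57
gripper_force: 62.4
```

>>> send_rows(moves=[{"tx":0,"ty":0,"tz":0.001,"rx":0,"ry":0,"rz":0},{"tx":0,"ty":0,"tz":0,"rx":0,"ry":0,"rz":0}])

```text
t: 17.02
ee_pos: [0.5628, -0.1879, 0.0415]
orientation: [180.0, -0.0, 3.6]
wrist_force: [0.5, 0.0, -2.0]
width: 0.57
gripper_force: 62.4
```

>>> send_rows(moves=[{"tx":0,"ty":0,"tz":0.001,"rx":0,"ry":0,"rz":0},{"tx":0,"ty":0,"tz":0,"rx":0,"ry":0,"rz":0}])

```text
t: 17.27
ee_pos: [0.5627, -0.1879, 0.0403]
orientation: [180.0, 0.0, 3.6]
wrist_force: [0.3, -0.5, -1.3]
width: 0.563
gripper_force: 62.4
```

>>> send_rows(moves=[{"tx":0,"ty":0,"tz":0.001,"rx":0,"ry":0,"rz":0},{"tx":0,"ty":0,"tz":0,"rx":0,"ry":0,"rz":0}])

```text
t: 17.52
ee_pos: [0.5627, -0.1879, 0.0392]
orientation: [180.0, 0.0, 3.6]
wrist_force: [-0.4, -0.2, -1.2]
width: 0.569
gripper_force: 62.4
```

>>> send_rows(moves=[{"tx":0,"ty":0,"tz":0.001,"rx":0,"ry":0,"rz":0},{"tx":0,"ty":0,"tz":0,"rx":0,"ry":0,"rz":0}])

```text
t: 17.77
ee_pos: [0.5627, -0.1879, 0.0383]
orientation: [180.0, 0.0, 3.6]
wrist_force: [0.6, -0.2, -1.7]
width: 0.569
gripper_force: 62.4
```

>>> send_rows(moves=[{"tx":0,"ty":0,"tz":0.001,"rx":0,"ry":0,"rz":0},{"tx":0,"ty":0,"tz":0,"rx":0,"ry":0,"rz":0}])

```text
t: 18.02
ee_pos: [0.5627, -0.1879, 0.0382]
orientation: [180.0, -0.0, 3.6]
wrist_force: [-2.3, 0.1, 5.6]
width: 0.567
gripper_force: 62.6
```

Drum has touched down. Releasing it and going to the capital.

>>> send_rows(moves=[{"tx":0,"ty":0,"tz":0,"rx":0,"ry":0,"rz":0},{"tx":0,"ty":0,"tz":0,"rx":0,"ry":0,"rz":0},{"tx":0,"ty":0,"tz":0,"rx":0,"ry":0,"rz":0},{"tx":0,"ty":0,"tz":0,"rx":0,"ry":0,"rz":0},{"tx":0,"ty":0,"tz":-0.01,"rx":0,"ry":0,"rz":0},{"tx":0,"ty":0,"tz":-0.03,"rx":0,"ry":0,"rz":0},{"tx":0,"ty":0,"tz":-0.03,"rx":0,"ry":0,"rz":0},{"tx":0,"ty":0,"tz":-0.03,"rx":0,"ry":0,"rz":0},{"tx":0,"ty":0,"tz":0,"rx":0,"ry":0,"rz":1.1}], fingers=1)

```text
t: 19.15
ee_pos: [0.5644, -0.1885, 0.1404]
orientation: [179.9, -0.4, 2.5]
wrist_force: [-0.1, -0.9, -0.6]
width: 1.003
gripper_force: 0.0
```

```bash
python3 -c "
from h import *
go(444.3,69.8,32,2.5)"
```

```text
t 19.15 pos [ 564.4 -188.5  140.4] rpy [179.9  -0.4   2.5] rz -0.0 tx -108.7 ty -263.3 tz 108.4 F [-0.1 -0.9 -0.6] w 1.003 g 0.0
```

>>> send_rows(moves=[{"tx":-0.018,"ty":-0.044,"tz":0,"rx":0,"ry":0,"rz":0},{"tx":-0.018,"ty":-0.044,"tz":0,"rx":0,"ry":0,"rz":0},{"tx":-0.018,"ty":-0.044,"tz":0,"rx":0,"ry":0,"rz":0},{"tx":-0.018,"ty":-0.044,"tz":0,"rx":0,"ry":0,"rz":0},{"tx":-0.018,"ty":-0.044,"tz":0,"rx":0,"ry":0,"rz":0},{"tx":-0.018,"ty":-0.043,"tz":0,"rx":0,"ry":0,"rz":0},{"tx":0,"ty":0,"tz":0.025,"rx":0,"ry":0,"rz":0},{"tx":0,"ty":0,"tz":0.02,"rx":0,"ry":0,"rz":0},{"tx":0,"ty":0,"tz":0,"rx":0,"ry":0,"rz":0}])

```text
t: 20.27
ee_pos: [0.4415, 0.0701, 0.0906]
orientation: [180.0, 0.3, 2.5]
wrist_force: [0.3, 0.2, -0.3]
width: 1.001
gripper_force: 0.0
```

```bash
python3 -c "
from h import *
go(444.3,69.8,32,2.5)
q=snap('side');b=q['bgr'][80:260,120:360];cv2.imwrite('pics/k1.png',cv2.resize(b,None,fx=3.3,fy=3.3,interpolation=cv2.INTER_CUBIC))"
```

```text
t 20.27 pos [441.5  70.1  90.6] rpy [180.    0.3   2.5] rz 0.0 tx 2.8 ty 0.4 tz 58.6 F [ 0.3  0.2 -0.3] w 1.001 g 0.0
```

View pics/k1.png

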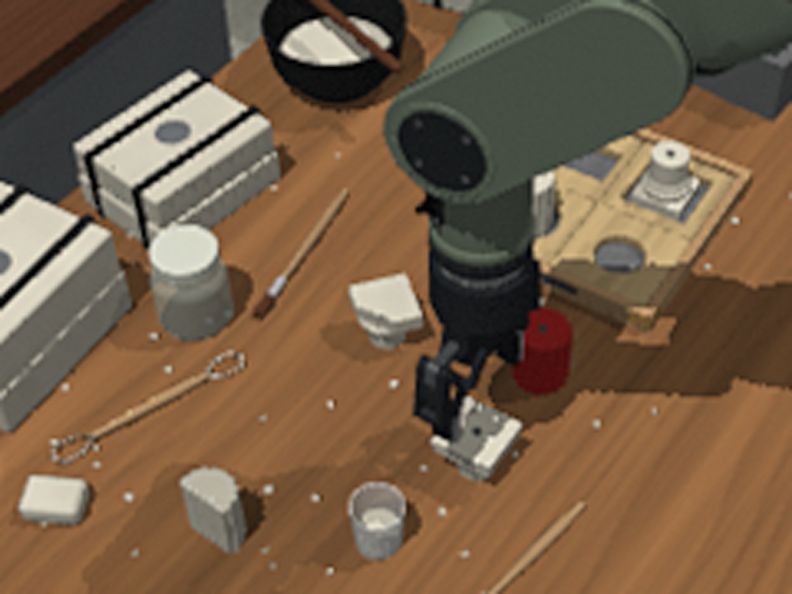

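The gripper stands over the capital at (478,435), and the red drum is clear of the fingers. Descending.

>>> send_rows(moves=[{"tx":0.002,"ty":0,"tz":0.02,"rx":0,"ry":0,"rz":0},{"tx":0,"ty":0,"tz":0.02,"rx":0,"ry":0,"rz":0},{"tx":0,"ty":0,"tz":0.012,"rx":0,"ry":0,"rz":0},{"tx":0,"ty":0,"tz":0.005,"rx":0,"ry":0,"rz":0},{"tx":0,"ty":0,"tz":0,"rx":0,"ry":0,"rz":0}])

```text
t: 20.95
ee_pos: [0.4455, 0.0702, 0.0355]
orientation: [180.0, -0.0, 2.5]
wrist_force: [0.3, 0.6, -0.3]
width: 0.998
gripper_force: 0.0
```

>>> send_rows(moves=[{"tx":0,"ty":0,"tz":0,"rx":0,"ry":0,"rz":0},{"tx":0,"ty":0,"tz":0,"rx":0,"ry":0,"rz":0},{"tx":0,"ty":0,"tz":0,"rx":0,"ry":0,"rz":0},{"tx":0,"ty":0,"tz":0,"rx":0,"ry":0,"rz":0},{"tx":0,"ty":0,"tz":0,"rx":0,"ry":0,"rz":0},{"tx":0,"ty":0,"tz":0,"rx":0,"ry":0,"rz":0}], fingers=-1)

```text
t: 21.7
ee_pos: [0.446, 0.0703, 0.0361]
orientation: [180.0, -0.1, 2.5]
wrist_force: [0.4, -0.9, 5.8]
width: 0.591
gripper_force: 62.7
```

>>> send_rows(moves=[{"tx":0,"ty":0,"tz":-0.01,"rx":0,"ry":0,"rz":0},{"tx":0,"ty":0,"tz":-0.02,"rx":0,"ry":0,"rz":0},{"tx":0,"ty":0,"tz":-0.03,"rx":0,"ry":0,"rz":0},{"tx":0,"ty":0,"tz":-0.03,"rx":0,"ry":0,"rz":-1.1},{"tx":0,"ty":0,"tz":-0.02,"rx":0,"ry":0,"rz":0},{"tx":0,"ty":0,"tz":0,"rx":0,"ry":0,"rz":0}])

```text
t: 22.45
ee_pos: [0.4461, 0.0704, 0.1468]
orientation: [-180.0, -0.2, 3.6]
wrist_force: [-0.7, 0.4, -1.6]
width: 0.598
gripper_force: 62.6
```

```bash
python3 -c "
from h import *
go(463.4,-194.5,40,3.6)"
```

```text
t 22.45 pos [446.1  70.4 146.8] rpy [-180.    -0.2    3.6] rz 0.0 tx 0.6 ty 265.4 tz 106.8 F [-0.7  0.4 -1.6] w 0.598 g 62.6
```

>>> send_rows(moves=[{"tx":0.0015,"ty":0.02,"tz":0,"rx":0,"ry":0,"rz":0},{"tx":0,"ty":0.045,"tz":0,"rx":0,"ry":0,"rz":0},{"tx":0,"ty":0.045,"tz":0,"rx":0,"ry":0,"rz":0},{"tx":0,"ty":0.045,"tz":0,"rx":0,"ry":0,"rz":0},{"tx":0,"ty":0.045,"tz":0,"rx":0,"ry":0,"rz":0},{"tx":0,"ty":0.045,"tz":0,"rx":0,"ry":0,"rz":0},{"tx":0,"ty":0.02,"tz":0,"rx":0,"ry":0,"rz":0},{"tx":0,"ty":0,"tz":0.025,"rx":0,"ry":0,"rz":0},{"tx":0,"ty":0,"tz":0.025,"rx":0,"ry":0,"rz":0},{"tx":0,"ty":0,"tz":0,"rx":0,"ry":0,"rz":0}])

```text
t: 23.7
ee_pos: [0.4616, -0.1928, 0.0932]
orientation: [-179.8, 0.3, 3.6]
wrist_force: [-0.1, -0.3, -0.2]
width: 0.592
gripper_force: 62.7
```

```bash
python3 -c "
from h import *
go(464.5,-194.5,42,3.6)
q=snap('side');b=q['bgr'][60:180,230:430];cv2.imwrite('pics/k2.png',cv2.resize(b,None,fx=4,fy=4,interpolation=cv2.INTER_CUBIC))"
```

```text
t 23.7 pos [ 461.6 -192.8   93.2] rpy [-179.8    0.3    3.6] rz 0.0 tx 2.7 ty 1.8 tz 51.2 F [-0.1 -0.3 -0.2] w 0.592 g 62.7
```

View pics/k2.png

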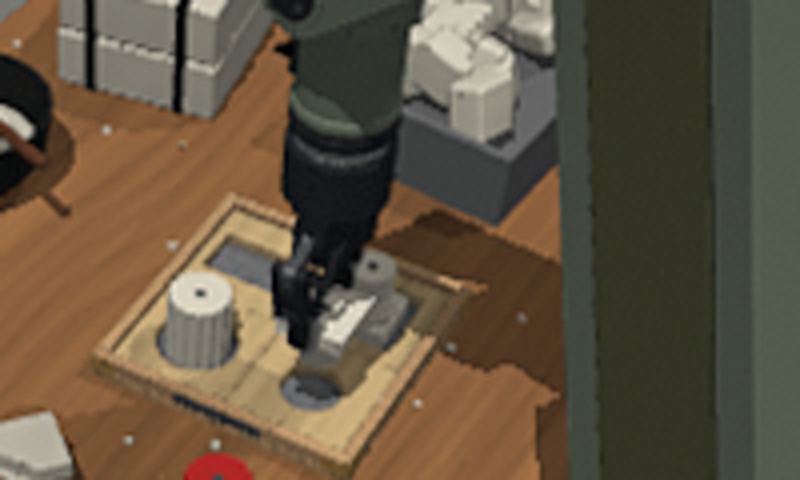

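The drum stands in its seat at (200,320), and the capital is held above the small hole (315,390). Settling with a small correction before going down.

>>> send_rows(moves=[{"tx":0.001,"ty":0.001,"tz":0.02,"rx":0,"ry":0,"rz":0},{"tx":0,"ty":0,"tz":0.005,"rx":0,"ry":0,"rz":0},{"tx":0,"ty":0,"tz":0,"rx":0,"ry":0,"rz":0},{"tx":0,"ty":0,"tz":0,"rx":0,"ry":0,"rz":0}])

```text
t: 24.25
ee_pos: [0.4651, -0.1952, 0.0711]
orientation: [180.0, -0.1, 3.6]
wrist_force: [0.5, 0.6, 0.4]
width: 0.592
gripper_force: 62.7
```

```bash
python3 -c "
from h import *
go(464.5,-194.5,42,3.6)"
```

```text
t 24.25 pos [ 465.1 -195.2   71.1] rpy [ 1.8e+02 -1.0e-01  3.6e+00] rz 0.0 tx -0.6 ty -0.7 tz 29.1 F [0.5 0.6 0.4] w 0.592 g 62.7
```

>>> send_rows(moves=[{"tx":-0.0005,"ty":-0.0005,"tz":0.015,"rx":0,"ry":0,"rz":0},{"tx":0,"ty":0,"tz":0.008,"rx":0,"ry":0,"rz":0},{"tx":0,"ty":0,"tz":0.003,"rx":0,"ry":0,"rz":0},{"tx":0,"ty":0,"tz":0.001,"rx":0,"ry":0,"rz":0},{"tx":0,"ty":0,"tz":0,"rx":0,"ry":0,"rz":0},{"tx":0,"ty":0,"tz":0,"rx":0,"ry":0,"rz":0}])

```text
t: 25.0
ee_pos: [0.4643, -0.1947, 0.0436]
orientation: [180.0, -0.0, 3.6]
wrist_force: [0.9, -0.2, -1.2]
width: 0.593
gripper_force: 62.7
```

>>> send_rows(moves=[{"tx":0,"ty":0,"tz":0.001,"rx":0,"ry":0,"rz":0},{"tx":0,"ty":0,"tz":0,"rx":0,"ry":0,"rz":0}])

```text
t: 25.25
ee_pos: [0.464, -0.1946, 0.0423]
orientation: [180.0, 0.0, 3.6]
wrist_force: [0.9, -0.1, -0.5]
width: 0.594
gripper_force: 62.7
```

>>> send_rows(moves=[{"tx":0,"ty":0,"tz":0.001,"rx":0,"ry":0,"rz":0},{"tx":0,"ty":0,"tz":0,"rx":0,"ry":0,"rz":0}])

```text
t: 25.5
ee_pos: [0.4642, -0.1947, 0.0421]
orientation: [180.0, -0.0, 3.6]
wrist_force: [-1.6, 0.6, 6.5]
width: 0.595
gripper_force: 63.6
```

The capital has touched down. Releasing, lifting and turning for the cornice.

>>> send_rows(moves=[{"tx":0,"ty":0,"tz":0,"rx":0,"ry":0,"rz":0},{"tx":0,"ty":0,"tz":0,"rx":0,"ry":0,"rz":0},{"tx":0,"ty":0,"tz":0,"rx":0,"ry":0,"rz":0},{"tx":0,"ty":0,"tz":0,"rx":0,"ry":0,"rz":0},{"tx":0,"ty":0,"tz":-0.01,"rx":0,"ry":0,"rz":0},{"tx":0,"ty":0,"tz":-0.03,"rx":0,"ry":0,"rz":0},{"tx":0,"ty":0,"tz":-0.03,"rx":0,"ry":0,"rz":0},{"tx":0,"ty":0,"tz":-0.03,"rx":0,"ry":0,"rz":-9}], fingers=1)

```text
t: 26.5
ee_pos: [0.464, -0.1946, 0.1429]
orientation: [180.0, -0.0, 12.9]
wrist_force: [0.7, -1.0, -0.4]
width: 1.001
gripper_force: 0.0
```

>>> send_rows(moves=[{"tx":0,"ty":0,"tz":0,"rx":0,"ry":0,"rz":-9},{"tx":0,"ty":0,"tz":0,"rx":0,"ry":0,"rz":-9},{"tx":0,"ty":0,"tz":0,"rx":0,"ry":0,"rz":-9},{"tx":0,"ty":0,"tz":0,"rx":0,"ry":0,"rz":-9},{"tx":0,"ty":0,"tz":0,"rx":0,"ry":0,"rz":-9},{"tx":0,"ty":0,"tz":0,"rx":0,"ry":0,"rz":-9},{"tx":0,"ty":0,"tz":0,"rx":0,"ry":0,"rz":-9},{"tx":0,"ty":0,"tz":0,"rx":0,"ry":0,"rz":-9.5}])

```text
t: 27.5
ee_pos: [0.4641, -0.1947, 0.142]
orientation: [180.0, 0.0, 85.4]
wrist_force: [0.3, -0.6, 0.1]
width: 0.997
gripper_force: 0.0
```

```bash
python3 -c "
from h import *
go(440.4,312.7,34,85.1)"
```

```text
t 27.5 pos [ 464.1 -194.7  142. ] rpy [180.    0.   85.4] rz 0.3 tx 503.5 ty -67.0 tz 108.0 F [ 0.3 -0.6  0.1] w 0.997 g 0.0
```

>>> send_rows(moves=[{"tx":0.03,"ty":-0.004,"tz":0,"rx":0,"ry":0,"rz":0},{"tx":0.05,"ty":-0.0065,"tz":0,"rx":0,"ry":0,"rz":0},{"tx":0.05,"ty":-0.0065,"tz":0,"rx":0,"ry":0,"rz":0},{"tx":0.05,"ty":-0.0065,"tz":0,"rx":0,"ry":0,"rz":0},{"tx":0.05,"ty":-0.0065,"tz":0,"rx":0,"ry":0,"rz":0},{"tx":0.05,"ty":-0.0065,"tz":0,"rx":0,"ry":0,"rz":0},{"tx":0.05,"ty":-0.0065,"tz":0,"rx":0,"ry":0,"rz":0},{"tx":0.05,"ty":-0.0065,"tz":0,"rx":0,"ry":0,"rz":0},{"tx":0.05,"ty":-0.0065,"tz":0,"rx":0,"ry":0,"rz":0},{"tx":0.05,"ty":-0.0065,"tz":0,"rx":0,"ry":0,"rz":0}])

```text
t: 28.75
ee_pos: [0.4425, 0.2907, 0.1421]
orientation: [179.9, -0.0, 85.1]
wrist_force: [0.9, -0.2, 0.1]
width: 0.999
gripper_force: 0.0
```

>>> send_rows(moves=[{"tx":0.0235,"ty":-0.0045,"tz":0,"rx":0,"ry":0,"rz":0},{"tx":0,"ty":0,"tz":0.025,"rx":0,"ry":0,"rz":0},{"tx":0,"ty":0,"tz":0.025,"rx":0,"ry":0,"rz":0},{"tx":0,"ty":0,"tz":0,"rx":0,"ry":0,"rz":0},{"tx":0,"ty":0,"tz":0,"rx":0,"ry":0,"rz":0}])

```text
t: 29.38
ee_pos: [0.4408, 0.3131, 0.0924]
orientation: [179.9, -0.1, 85.1]
wrist_force: [0.5, -0.1, 0.3]
width: 1.002
gripper_force: 0.0
```

```bash
python3 -c "
from h import *
go(440.4,312.7,34,85.1)
q=snap('side');b=q['bgr'][60:330,120:420];cv2.imwrite('pics/c2.png',cv2.resize(b,None,fx=2.2,fy=2.2,interpolation=cv2.INTER_CUBIC))"
```

```text
t 29.38 pos [440.8 313.1  92.4] rpy [ 1.799e+02 -1.000e-01  8.510e+01] rz 0.0 tx -0.4 ty -0.4 tz 58.4 F [ 0.5 -0.1  0.3] w 1.002 g 0.0
```

View pics/c2.png

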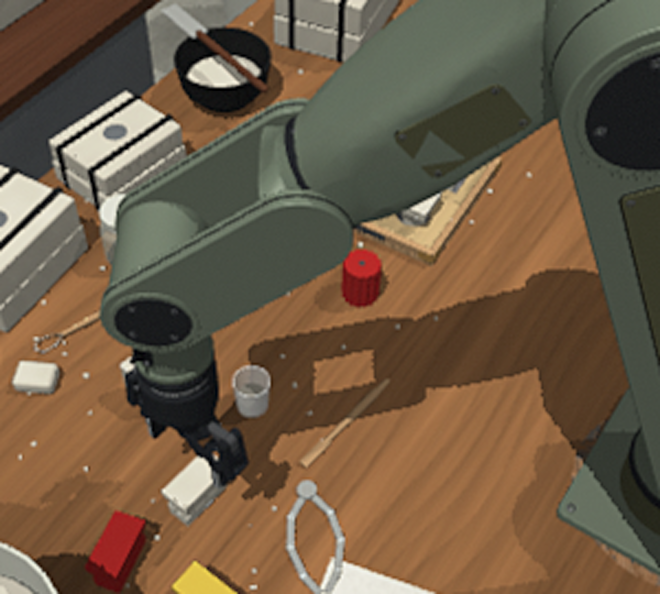

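The fingers are across the cornice's narrow way at (190,488), clear of the red and yellow blocks. Descending to grip.

>>> send_rows(moves=[{"tx":0,"ty":0,"tz":0.02,"rx":0,"ry":0,"rz":0},{"tx":0,"ty":0,"tz":0.02,"rx":0,"ry":0,"rz":0},{"tx":0,"ty":0,"tz":0.012,"rx":0,"ry":0,"rz":0},{"tx":0,"ty":0,"tz":0.006,"rx":0,"ry":0,"rz":0},{"tx":0,"ty":0,"tz":0,"rx":0,"ry":0,"rz":0}])

```text
t: 30.05
ee_pos: [0.4404, 0.3128, 0.0335]
orientation: [180.0, -0.0, 85.1]
wrist_force: [0.3, 0.6, -0.2]
width: 1.001
gripper_force: 0.0
```

>>> send_rows(moves=[{"tx":0,"ty":0,"tz":0,"rx":0,"ry":0,"rz":0},{"tx":0,"ty":0,"tz":0,"rx":0,"ry":0,"rz":0},{"tx":0,"ty":0,"tz":0,"rx":0,"ry":0,"rz":0},{"tx":0,"ty":0,"tz":0,"rx":0,"ry":0,"rz":0},{"tx":0,"ty":0,"tz":0,"rx":0,"ry":0,"rz":0},{"tx":0,"ty":0,"tz":0,"rx":0,"ry":0,"rz":0},{"tx":0,"ty":0,"tz":0,"rx":0,"ry":0,"rz":0}], fingers=-1)

```text
t: 30.92
ee_pos: [0.4403, 0.3129, 0.0338]
orientation: [180.0, -0.0, 85.1]
wrist_force: [-1.2, -1.1, 5.6]
width: 0.409
gripper_force: 60.1
```

>>> send_rows(moves=[{"tx":0,"ty":0,"tz":-0.01,"rx":0,"ry":0,"rz":0},{"tx":0,"ty":0,"tz":-0.02,"rx":0,"ry":0,"rz":0},{"tx":0,"ty":0,"tz":-0.03,"rx":0,"ry":0,"rz":0},{"tx":0,"ty":0,"tz":-0.03,"rx":0,"ry":0,"rz":0},{"tx":0,"ty":0,"tz":-0.03,"rx":0,"ry":0,"rz":0},{"tx":0,"ty":0,"tz":0,"rx":0,"ry":0,"rz":0}])

```text
t: 31.68
ee_pos: [0.4414, 0.3136, 0.1556]
orientation: [179.7, -0.2, 85.1]
wrist_force: [0.7, 0.4, -1.1]
width: 0.407
gripper_force: 60.0
```

Held, and the foot-to-TCP offset is about 33.6 mm. Turning +81.5°.

>>> send_rows(moves=[{"tx":0,"ty":0,"tz":0,"rx":0,"ry":0,"rz":8},{"tx":0,"ty":0,"tz":0,"rx":0,"ry":0,"rz":9},{"tx":0,"ty":0,"tz":0,"rx":0,"ry":0,"rz":9},{"tx":0,"ty":0,"tz":0,"rx":0,"ry":0,"rz":9},{"tx":0,"ty":0,"tz":0,"rx":0,"ry":0,"rz":9},{"tx":0,"ty":0,"tz":0,"rx":0,"ry":0,"rz":9},{"tx":0,"ty":0,"tz":0,"rx":0,"ry":0,"rz":9},{"tx":0,"ty":0,"tz":0,"rx":0,"ry":0,"rz":9},{"tx":0,"ty":0,"tz":0,"rx":0,"ry":0,"rz":9},{"tx":0,"ty":0,"tz":0,"rx":0,"ry":0,"rz":1.5}])

```text
t: 32.92
ee_pos: [0.4396, 0.3123, 0.152]
orientation: [179.9, 0.1, 3.6]
wrist_force: [-0.2, -1.1, -0.5]
width: 0.409
gripper_force: 59.9
```

```bash
python3 -c "
from h import *
go(568.4,-287.1,40,3.6)"
```

```text
t 32.92 pos [439.6 312.3 152. ] rpy [1.799e+02 1.000e-01 3.600e+00] rz 0.0 tx 91.0 ty 606.3 tz 112.0 F [-0.2 -1.1 -0.5] w 0.409 g 59.9
```

>>> send_rows(moves=[{"tx":0.004,"ty":0.026,"tz":0,"rx":0,"ry":0,"rz":0},{"tx":0.007,"ty":0.046,"tz":0,"rx":0,"ry":0,"rz":0},{"tx":0.007,"ty":0.046,"tz":0,"rx":0,"ry":0,"rz":0},{"tx":0.007,"ty":0.046,"tz":0,"rx":0,"ry":0,"rz":0},{"tx":0.007,"ty":0.046,"tz":0,"rx":0,"ry":0,"rz":0},{"tx":0.007,"ty":0.046,"tz":0,"rx":0,"ry":0,"rz":0},{"tx":0.007,"ty":0.046,"tz":0,"rx":0,"ry":0,"rz":0},{"tx":0.007,"ty":0.046,"tz":0,"rx":0,"ry":0,"rz":0},{"tx":0.007,"ty":0.046,"tz":0,"rx":0,"ry":0,"rz":0},{"tx":0.007,"ty":0.046,"tz":0,"rx":0,"ry":0,"rz":0}])

```text
t: 34.17
ee_pos: [0.5345, -0.1236, 0.1526]
orientation: [-180.0, 0.1, 3.7]
wrist_force: [0.4, -0.4, -1.1]
width: 0.41
gripper_force: 60.0
```

>>> send_rows(moves=[{"tx":0.007,"ty":0.046,"tz":0,"rx":0,"ry":0,"rz":0},{"tx":0.007,"ty":0.046,"tz":0,"rx":0,"ry":0,"rz":0},{"tx":0.007,"ty":0.046,"tz":0,"rx":0,"ry":0,"rz":0},{"tx":0.003,"ty":0.028,"tz":0,"rx":0,"ry":0,"rz":0},{"tx":0,"ty":0,"tz":0.025,"rx":0,"ry":0,"rz":0},{"tx":0,"ty":0,"tz":0.025,"rx":0,"ry":0,"rz":0},{"tx":0,"ty":0,"tz":0,"rx":0,"ry":0,"rz":0},{"tx":0,"ty":0,"tz":0,"rx":0,"ry":0,"rz":0}])

```text
t: 35.17
ee_pos: [0.5696, -0.2864, 0.1038]
orientation: [180.0, -0.0, 3.7]
wrist_force: [1.6, 0.1, -0.4]
width: 0.407
gripper_force: 60.1
```

```bash
python3 -c "
from h import *
go(568.4,-287.1,40,3.6)
q=snap('side');b=q['bgr'][60:180,230:430];cv2.imwrite('pics/c3.png',cv2.resize(b,None,fx=4,fy=4,interpolation=cv2.INTER_CUBIC))"
```

```text
t 35.17 pos [ 569.6 -286.4  103.8] rpy [180.   -0.    3.7] rz 0.1 tx -1.2 ty 0.6 tz 63.8 F [ 1.6  0.1 -0.4] w 0.407 g 60.1
```

View pics/c3.png

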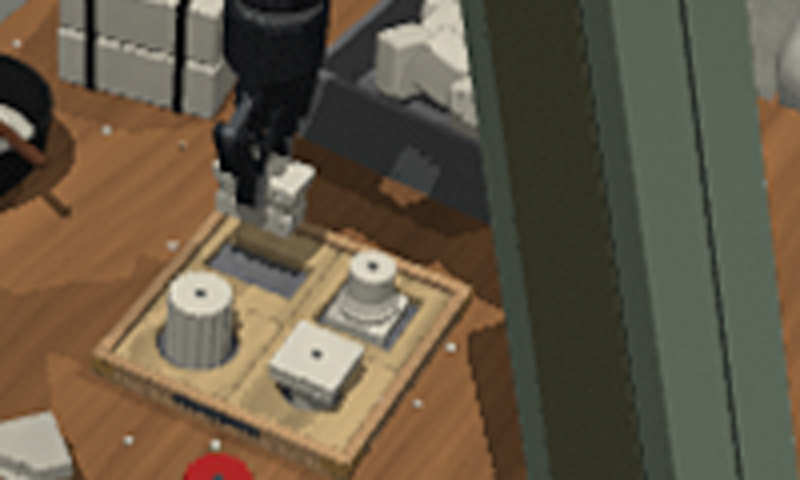

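Base (370,305), drum (200,320) and capital (315,365) are all standing in their seats. The cornice is held over the slot (265,260) and aligned with it. Lowering.

>>> send_rows(moves=[{"tx":-0.001,"ty":0.0005,"tz":0.02,"rx":0,"ry":0,"rz":0},{"tx":0,"ty":0,"tz":0.02,"rx":0,"ry":0,"rz":0},{"tx":0,"ty":0,"tz":0.013,"rx":0,"ry":0,"rz":0},{"tx":0,"ty":0,"tz":0.005,"rx":0,"ry":0,"rz":0},{"tx":0,"ty":0,"tz":0.002,"rx":0,"ry":0,"rz":0},{"tx":0,"ty":0,"tz":0,"rx":0,"ry":0,"rz":0},{"tx":0,"ty":0,"tz":0,"rx":0,"ry":0,"rz":0}])

```text
t: 36.1
ee_pos: [0.5686, -0.2871, 0.0439]
orientation: [180.0, -0.1, 3.6]
wrist_force: [-0.2, -0.5, -0.6]
width: 0.41
gripper_force: 60.1
```

>>> send_rows(moves=[{"tx":0,"ty":0,"tz":0.001,"rx":0,"ry":0,"rz":0},{"tx":0,"ty":0,"tz":0,"rx":0,"ry":0,"rz":0}])

```text
t: 36.35
ee_pos: [0.5682, -0.2869, 0.0423]
orientation: [180.0, -0.0, 3.6]
wrist_force: [-0.5, 0.1, -1.6]
width: 0.41
gripper_force: 60.1
```

>>> send_rows(moves=[{"tx":0,"ty":0,"tz":0.001,"rx":0,"ry":0,"rz":0},{"tx":0,"ty":0,"tz":0,"rx":0,"ry":0,"rz":0}])

```text
t: 36.6
ee_pos: [0.5682, -0.2868, 0.0412]
orientation: [-180.0, 0.0, 3.6]
wrist_force: [0.4, 0.7, -1.3]
width: 0.409
gripper_force: 60.1
```

>>> send_rows(moves=[{"tx":0,"ty":0,"tz":0.001,"rx":0,"ry":0,"rz":0},{"tx":0,"ty":0,"tz":0,"rx":0,"ry":0,"rz":0}])

```text
t: 36.85
ee_pos: [0.5682, -0.2869, 0.0402]
orientation: [-180.0, 0.0, 3.6]
wrist_force: [-0.5, -0.6, -1.2]
width: 0.406
gripper_force: 60.1
```

>>> send_rows(moves=[{"tx":0,"ty":0,"tz":0.001,"rx":0,"ry":0,"rz":0},{"tx":0,"ty":0,"tz":0,"rx":0,"ry":0,"rz":0}])

```text
t: 37.1
ee_pos: [0.5683, -0.2869, 0.0399]
orientation: [180.0, -0.0, 3.6]
wrist_force: [-0.5, 0.5, 3.2]
width: 0.409
gripper_force: 60.5
```

>>> send_rows(moves=[{"tx":0,"ty":0,"tz":0.0005,"rx":0,"ry":0,"rz":0},{"tx":0,"ty":0,"tz":0,"rx":0,"ry":0,"rz":0}])

```text
t: 37.35
ee_pos: [0.5683, -0.2869, 0.0398]
orientation: [180.0, -0.0, 3.6]
wrist_force: [-2.3, 1.3, 5.8]
width: 0.409
gripper_force: 61.1
```

Touchdown. Releasing and withdrawing to the robot's right, clear of the view.

>>> send_rows(moves=[{"tx":0,"ty":0,"tz":0,"rx":0,"ry":0,"rz":0},{"tx":0,"ty":0,"tz":0,"rx":0,"ry":0,"rz":0},{"tx":0,"ty":0,"tz":0,"rx":0,"ry":0,"rz":0},{"tx":0,"ty":0,"tz":0,"rx":0,"ry":0,"rz":0},{"tx":0,"ty":0,"tz":-0.01,"rx":0,"ry":0,"rz":0},{"tx":0,"ty":0,"tz":-0.03,"rx":0,"ry":0,"rz":0},{"tx":0,"ty":0,"tz":-0.04,"rx":0,"ry":0,"rz":0},{"tx":0,"ty":0,"tz":-0.04,"rx":0,"ry":0,"rz":0},{"tx":0,"ty":0,"tz":-0.04,"rx":0,"ry":0,"rz":0},{"tx":0,"ty":0,"tz":-0.04,"rx":0,"ry":0,"rz":0}], fingers=1)

```text
t: 38.6
ee_pos: [0.5681, -0.2868, 0.2411]
orientation: [180.0, -0.1, 3.6]
wrist_force: [0.2, -0.7, 0.6]
width: 1.0
gripper_force: 0.0
```

>>> send_rows(moves=[{"tx":-0.04,"ty":0.03,"tz":0,"rx":0,"ry":0,"rz":0},{"tx":-0.04,"ty":0.03,"tz":0,"rx":0,"ry":0,"rz":0},{"tx":-0.04,"ty":0.03,"tz":0,"rx":0,"ry":0,"rz":0},{"tx":-0.04,"ty":0.03,"tz":0,"rx":0,"ry":0,"rz":0},{"tx":-0.04,"ty":0.03,"tz":0,"rx":0,"ry":0,"rz":0},{"tx":-0.04,"ty":0.03,"tz":0,"rx":0,"ry":0,"rz":0},{"tx":-0.04,"ty":0.03,"tz":0,"rx":0,"ry":0,"rz":0},{"tx":-0.04,"ty":0.03,"tz":0,"rx":0,"ry":0,"rz":0},{"tx":0,"ty":0,"tz":0,"rx":0,"ry":0,"rz":0}])

```text
t: 39.72
ee_pos: [0.2614, -0.5485, 0.2394]
orientation: [179.9, 0.0, 3.4]
wrist_force: [0.2, -0.3, 0.1]
width: 0.996
gripper_force: 0.0
```

```bash
python3 -c "
from h import *
q=snap('side');b=q['bgr'][60:330,120:420];cv2.imwrite('pics/f.png',cv2.resize(b,None,fx=2.2,fy=2.2,interpolation=cv2.INTER_CUBIC))"
```

```text
(no output)
```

View pics/f.png

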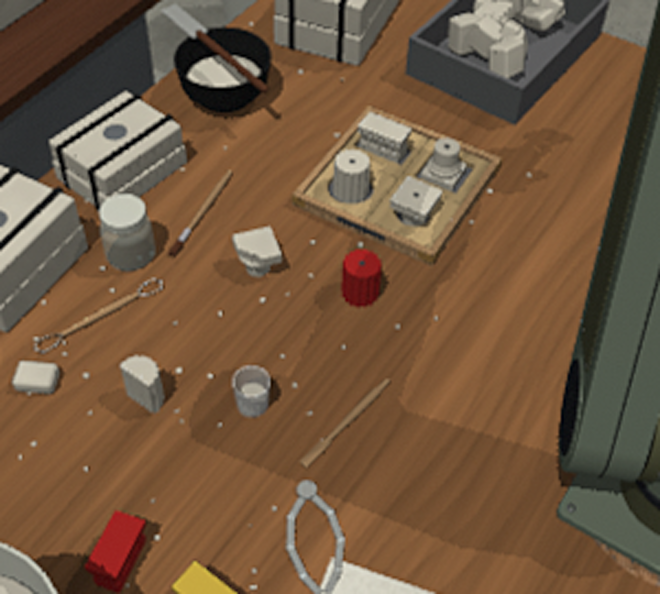

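All four casts stand upright in their cut-outs (tray at about (395,180)). The split drum (143,383) and the broken capital (258,250) are where they were.

```bash
python3 -c "
from h import *
print(env.finish_job())"
```

```text
the job is handed in; nothing more can be done
None
```

The job is handed in after about 40 s on the robot's clock: all four sound casts stand upright in their own cut-outs, and the two spoiled casts and the look-alikes were left where they stood.

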